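# Couple the circuit-board holder to its ball mount

### The job

Put the circuit-board holder on the ball mount: swing its locking handle all the way up while it still stands on the bench, lower the socket over the steel ball until its underside sits flat on the round shoulder plate, then press the handle fully down to lock it and let go. Feel your way gently: never load the mount with more than about 35 N, the holder's own weight included, do not let the holder drop the last bit or tip over, and leave the solder spool, the meter and the screwdriver where they are.

Things in the scene. Friction and masses are not known exactly. Their poses are not given: they have to be found in the camera images.
- head: circuit-board holder, loose, 0.65 to 0.9 kg, upright on the bench: aluminium block 56 (x) x 50 (y) x 48 mm high. Origin: centre of its underside, z up. Socket open below, on the origin's axis: 27 mm square, 36 mm deep, flared at 45 degrees to 43 mm over the lowest 8 mm. From the -x face an arm bears a clamp bar on two feet (x = -67, y = +-36 mm) and a green circuit board to x = -123
- block_grip (a point): grip point inside the block, on its axis, 34 mm above its underside, close to the centre of mass (with the handle up): pinch the two flat +-y faces (50 mm apart) from above, firmly (40 N). Gripped elsewhere the holder swings in the fingers. The gripper's body clears handle and claw only with the handle raised beyond about 2.05
- lever_arm (a joint): angle of the locking handle, rad: 0 = down, level over the block's top along +x (locked); 2.2 = its stop, raised, leaning 36 degrees back past upright over the board; starts at 0 to 0.25. Stays where left (friction 0.06 N m, more as the claw takes the ball). A steel bar 12 mm wide (y), 7 mm thick; at 0 its middle is at head z = 54 mm and its end at head x = 66, 38 mm beyond the block's +x face
- hinge (a point): handle's hinge, axis along the head's y: at x = -45, z = 42 mm from the head's origin. The bar's middle line runs 12 mm above it (at angle 0)
- handle_grip (a point): middle of the handle bar, 97 mm along the bar from the hinge (head x = 52, z = 54 mm at angle 0): pinch its 12 mm width from above, lightly (5 N); it turns between the finger pads as it is swung. To press it down, push on the bar's top over the block, about 70 mm along from the hinge
- claw (a point): tip of the claw carried by the handle, 5 mm thick, at head x = 11, z = 12 mm at angle 0. Through a slot in the block's +x face it hooks under the ball when the handle goes down. With the handle down the ball cannot enter; the handle will not go fully down unless the socket is fully seated
- mount: ball mount, fixed: steel foot 120 x 120 x 10 mm, 34 mm column with a 40 mm black collar, an adjustable stem, on it a shoulder plate 60 mm across, 6 mm thick, and a ball 25 mm across on a 12 mm neck, its centre 22 mm above the shoulder's top. Origin: centre of the foot's underside, z up. Seated, the block's underside lies flat on the shoulder, the ball in the socket with 1 mm of play; any yaw
- shoulder_mid (a point): a point on the foot's axis, 75 mm above its underside: where the shoulder's top would be at the stem's middle setting. The stem is clamped stiff at an unmeasured setting: the true shoulder's top is up to 18 mm higher or lower, and ball and shoulder stand 6 mm off the foot's axis in an unknown direction
- spool: white solder spool, 56 mm across, 30 mm high, loose bystander; origin centre of underside
- meter: black multimeter lying flat, 150 x 75 x 36 mm, loose bystander; origin centre of underside
- driver: screwdriver lying on the bench, loose bystander

How it is judged:
On the way, in this order (a step that is already met when the one before it is completed fails the run):
1. the handle is swung up (beyond 1.8 rad) while the holder stands on the bench away from the mount (value of joint lever_arm above 1.8 rad and horizontal distance between head and mount above 0.1 m and height (world z) of head below 0.01 m), for 0.2 s.
2. the holder is down on the mount, over the ball and upright, with the handle still up (value of joint lever_arm above 1.2 rad and horizontal distance between head and mount below 0.01 m and z of head in the frame of mount below 0.0945 m and angle between head's own z axis and vertical below 0.07 rad and contact force between head and mount above 1 N), for 0.2 s.
At the end, for the whole second after the job is handed in: the holder sits on the mount, socket axis within 10 mm of the foot's centre, underside 55 to 94.5 mm above the foot's underside, upright within 0.05 rad, at rest and borne by the mount, with the handle within 0.06 rad of fully down (value of joint lever_arm below 0.06 rad and horizontal distance between head and mount below 0.01 m and z of head in the frame of mount between 0.055 and 0.0945 m and angle between head's own z axis and vertical below 0.05 rad and linear speed of head below 0.01 m/s and contact force between head and mount above 1 N); the robot touches nothing.
It fails at once if the holder bears on the mount with more than 35 N, its weight included (contact force between head and mount above 35 N).
It fails at once if the arm itself pushes on the mount with more than 40 N (contact force between any of the fingers, the arm and mount above 40 N).
It fails at once if the holder is dropped onto the mount (moves faster than 0.15 m/s over the ball) (horizontal distance between head and mount below 0.012 m and z of head in the frame of mount below 0.11 m and linear speed of head above 0.15 m/s).
It fails at once if the holder is tipped over (angle between head's own z axis and vertical above 0.5 rad).
It fails at once if a bystander is pushed away by more than 30 mm (distance of any of spool, meter, driver from where it was at the start of the episode above 0.03 m).
It also fails if it takes over 72 s, if anything falls off the work surface, if the arm or the gripper's body presses on something with over 40 N, if the wrist force passes 120 N, or if a joint passes its speed limit or range.

### The arm

A 6-joint arm with a two-finger parallel gripper is mounted at the origin on the work surface. World frame = base frame: x ahead of the robot, y to its left, z up, the work surface at z = 0. Lengths are in m, angles in rad, forces in N, time in s.
With the tool pointing down it reaches from about 0.325 to 0.775 m from the base axis. Payload 5.5 kg.
Tool frame: the origin (TCP) lies midway between the tips of the shut fingers; the grasp point (between the pads) lies 19 mm behind it; z points along the fingers, y is the direction in which the jaws open and shut (so a half turn about z gives the same grasp; the last joint's range is limited). The gripper opens to 88 mm and grips with 3 to 60 N. Pads are 20 mm wide; open, the fingers measure 115 mm over their backs; the gripper's body (75 mm by 178 mm) begins 61 mm behind the grasp point.
Start: joints at [-1.385, 0.091, 1.231, -0, 1.82, -0.057], TCP at [0.144, -0.582, 0.223] pointing down, gripper open.
Joint ranges: [-2.87, 2.87], [-0.86, 2.18], [0.17, 2.46], [-1.51, 4.65], [0.06, 2.69], [-2.65, 2.65]. Speed limits (rad/s): [2.57, 2.57, 3.01, 3.14, 3.14, 3.14].

### API

Orientations are given as a unit quaternion [x, y, z, w].
In Python, from workcell import * gives the robot as it stands. The module is installed in compiled form; this text tells all that it offers.
- The arm moves only by the shell command python3 -m pendant 'ROWS' [OPENING]. ROWS is JSON, a list of rows, each an object with "xyz": the shift along the tool's x, y, z in cm, a list of three; "rot": the turn, a rotation vector about the tool's x, y, z in degrees, a list of three. A call has 1 to 8 rows; each row shifts and turns the commanded pose from where the row before left it, along the tool's axes as they then stand; what a row does not reach is not made up. A row lasts 1/12 s, in which the tool goes at most 41.7 mm and 7.16 degrees, less where a joint would pass 70% of its speed; a pose out of reach is approached as far as the arm can. A call with a gripper value outside its range is refused whole. OPENING is the opening in per cent of the stroke, from 0 (shut) to 100 (fully open), set as the call begins (- or left out, the last holds). The fingers move at their own pace and stop on an object; the grip force is fixed at half the most. Time passes only in rows, so rows that do not move let the fingers close. It gives the time, the measured TCP pose, the force and the opening at its end, in the units of the state.
- get_state(): the state, without advancing time (a new reading comes with each control period).
- camera(name): name is "side" or "top" or "wrist"; returns a dict with "image" (420x560x3 uint8, red, green, blue), "fx", "fy", "cx", "cy" (pixels), "camera_from_world" (4x4, takes a point from world to camera coordinates). Camera axes: x right, y down, z forward; pixel columns grow to the right and rows downward; lengths in m; the calibration is good to about 2 mm. A picture is of the moment at which its call begins. There is no depth.
- job_done(): hands the job in, once; it reports no verdict.
The state is a dict: "clock": time; "q": joint angles; "dq": joint speeds; "joint_torque": joint torques, N m; "ee_pos": TCP position; "orientation": TCP orientation; "force": force on the tool from outside, world axes, zero at the start; "torque": the same for the moment, N m; "width": finger opening in m.
Only numpy, scipy, OpenCV 4.12 (cv2) and the standard library are available. Lean on these libraries where they do the work, as an engineer would, in place of code of your own. Each camera call takes 0.05 s, during which the arm holds its last target. There are 200 camera calls.

## Working session

There is one attempt and no reset: what is moved stays moved. The work goes in short steps, Python scripts to look and compute and a shell command to move; the robot and the scene stay as the last step left them, time stands still between calls to the robot, and variables do not carry over. Pictures are saved under pics/ and viewed, about 8 in all and at most 12, crops included, and the job is handed in when it is done.

```bash
mkdir -p pics; ls
cat > h.py <<'E'
from workcell import *
import numpy as np, cv2
from scipy.spatial.transform import Rotation as R
def ray(c,u,v):
    T=np.array(c["camera_from_world"]);d=np.array([(u-c["cx"])/c["fx"],(v-c["cy"])/c["fy"],1.])
    return -T[:3,:3].T@T[:3,3], T[:3,:3].T@d
def onz(c,u,v,z):
    o,d=ray(c,u,v); return o+d*(z-o[2])/d[2]
def px(c,p):
    T=np.array(c["camera_from_world"]);q=T[:3,:3]@np.array(p)+T[:3,3]
    return np.array([c["cx"]+c["fx"]*q[0]/q[2],c["cy"]+c["fy"]*q[1]/q[2]])
def tri(c1,p1,c2,p2):
    o1,d1=ray(c1,*p1);o2,d2=ray(c2,*p2)
    s=np.linalg.lstsq(np.c_[d1,-d2],o2-o1,rcond=None)[0]
    a,b=o1+s[0]*d1,o2+s[1]*d2; return (a+b)/2,np.linalg.norm(a-b)
def snap(n,f):
    c=camera(n); cv2.imwrite("pics/"+f+".png",c["image"][:,:,::-1]); np.save("pics/"+f+".npy",c,allow_pickle=True); return c
def load(f): return np.load("pics/"+f+".npy",allow_pickle=True).item()
E
python3 - <<'E'
from h import *
for n in("top","side"):
    c=snap(n,n+"0"); T=c["camera_from_world"]; print(n,c["fx"],c["cx"],c["cy"]); print(np.round(T,3), np.round(-T[:3,:3].T@T[:3,3],3))
s=get_state(); print(s["ee_pos"],s["orientation"],s["force"],s["width"])
print(R.from_quat(s["orientation"]).as_matrix().round(3))
E
```

```text
pics
top 401.2287957881881 279.5859981412262 201.81306240195855
[[-0.012 -1.     0.024 -0.009]
 [-0.99   0.009 -0.139  0.616]
 [ 0.139 -0.026 -0.99   0.921]
 [ 0.     0.     0.     1.   ]] [0.482 0.009 0.998]
side 398.68246478436754 283.11990183568565 206.68075750531023
[[-0.995 -0.102 -0.001  0.617]
 [-0.079  0.774 -0.628  0.09 ]
 [ 0.065 -0.625 -0.778  0.996]
 [ 0.     0.     0.     1.   ]] [0.557 0.615 0.832]
[ 0.14419559 -0.58213143  0.22162405] [ 9.92641584e-01  1.21086326e-01 -4.10802634e-05 -8.86408587e-04] [-0.23479007  0.12635206 -0.00026019] 0.08781349910450315
[[ 0.971  0.24  -0.   ]
 [ 0.24  -0.971  0.002]
 [ 0.    -0.002 -1.   ]]
```

View pics/top0.png

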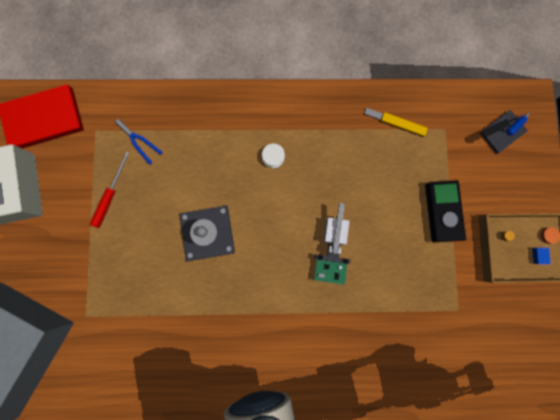

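View pics/side0.png

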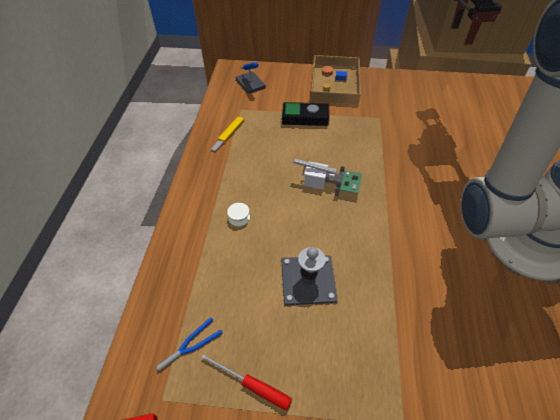

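Top view: the holder is at about (337,232) with its handle pointing up-image (+x world). The mount is at (207,232), the spool at (273,156) and the meter at (446,211). I'll crop in closer.

Run:
```python
from h import *
t=load("top0")["image"];s=load("side0")["image"]
def cr(i,u,v,k=400): return cv2.resize(i[v:v+80,u:u+100],(400,300) if 0 else (400,320),interpolation=cv2.INTER_CUBIC)[:300]
a=np.vstack([np.hstack([cr(t,290,200),cr(t,160,195)]),np.hstack([cr(s,280,145),cr(s,262,235)])])
cv2.imwrite("pics/crop0.png",a[:,:,::-1])
```

```text
(no output)
```

View pics/crop0.png

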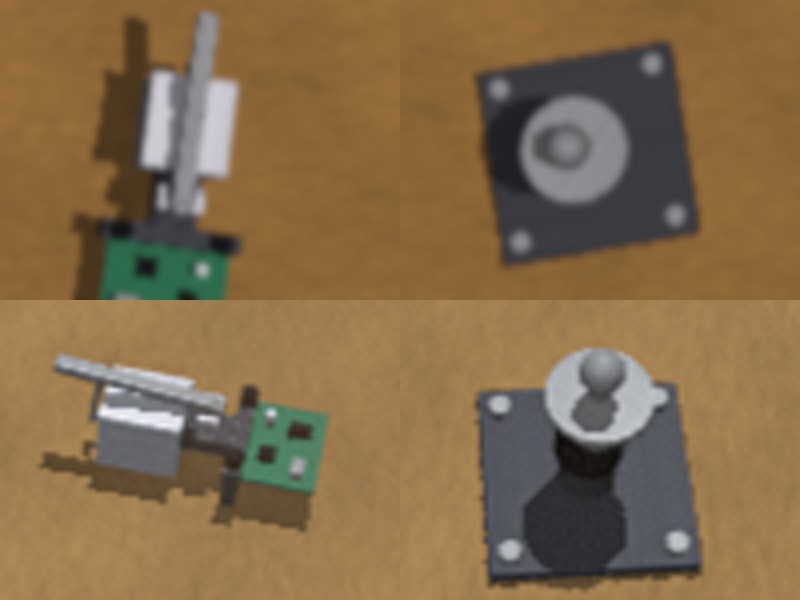

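Crops: the ball centre is at top (201.5,231.5) and side (312.5,253). The shoulder is at top (203.5,232). The handle's tip is at top (342,203) and side (294.5,160.5).

Run:
```python
from h import *
t=load("top0");s=load("side0")
f=lambda o,x,y:(o[0]+x/4-.375,o[1]+y/4-.375)
A,B,C,D=(290,200),(160,195),(280,145),(262,235)
print("ball",tri(t,f(B,166,146),s,f(D,202,72)))
print("shoulder",tri(t,f(B,174,148),s,f(D,198,95)))
fc=[onz(t,*f(B,x-400,y),.01) for x,y in((478,75),(668,42),(697,232),(504,264))]; print("foot",np.round(fc,4),np.mean(fc,0))
print("tip",tri(t,f(A,208,13),s,f(C,57,62)))
print("bar root",tri(t,f(A,184,212),s,f(C,222,104)))
bc=[onz(t,*f(A,x,y),.048) for x,y in((153,71),(238,81),(230,177),(143,166))]; print("block",np.round(bc,4),np.mean(bc,0))
# board mask (top)
hsv=cv2.cvtColor(t["image"],cv2.COLOR_RGB2HSV);m=cv2.inRange(hsv,(50,80,40),(90,255,255));m[:,400:]=0;m[:220]=0
r=cv2.minAreaRect(np.argwhere(m)[:,::-1].astype(np.float32));print(r)
print(np.round([onz(t,*p,.045) for p in cv2.boxPoints(r)],4))
```

```text
ball (array([0.54262283, 0.15858881, 0.11697719]), np.float64(0.0004043975460261747))
shoulder (array([0.54328741, 0.15814414, 0.09306328]), np.float64(0.0007885139187623101))
foot [[0.5941 0.2314 0.01  ]
 [0.6135 0.1148 0.01  ]
 [0.4965 0.0965 0.01  ]
 [0.4787 0.2131 0.01  ]] [0.54568762 0.16396268 0.01      ]
tip (array([ 0.60800435, -0.16019222,  0.07104451]), np.float64(0.0003214116620913737))
bar root (array([ 0.49387982, -0.14466423,  0.05791532]), np.float64(0.001917782262587717))
block [[ 0.5767 -0.1303  0.048 ]
 [ 0.5702 -0.181   0.048 ]
 [ 0.5133 -0.1741  0.048 ]
 [ 0.5203 -0.1227  0.048 ]] [ 0.5451155  -0.15203019  0.048     ]
((330.2809143066406, 271.10650634765625), (30.760772705078125, 21.482999801635742), 7.765166282653809)
[[ 0.4309 -0.0929  0.045 ]
 [ 0.4802 -0.101   0.045 ]
 [ 0.4695 -0.1728  0.045 ]
 [ 0.4204 -0.1642  0.045 ]]
```

```bash
python3 -m pendant '[{"xyz":[0,0,0],"rot":[0,0,7.1]},{"xyz":[0,0,0],"rot":[0,0,7.1]},{"xyz":[0,0,0],"rot":[0,0,7.1]},{"xyz":[2.44,-2.99,0],"rot":[0,0,0]},{"xyz":[2.44,-2.99,0],"rot":[0,0,0]},{"xyz":[2.44,-2.99,0],"rot":[0,0,0]},{"xyz":[2.44,-2.99,0],"rot":[0,0,0]},{"xyz":[2.44,-2.99,0],"rot":[0,0,0]}]' 45
python3 -m pendant '[{"xyz":[2.44,-2.99,0],"rot":[0,0,0]},{"xyz":[2.44,-2.99,0],"rot":[0,0,0]},{"xyz":[2.44,-2.99,0],"rot":[0,0,0]},{"xyz":[2.44,-2.99,0],"rot":[0,0,0]},{"xyz":[2.44,-2.99,0],"rot":[0,0,0]},{"xyz":[2.44,-2.99,0],"rot":[0,0,0]},{"xyz":[2.44,-2.99,0],"rot":[0,0,0]},{"xyz":[2.44,-2.99,0],"rot":[0,0,0]}]'
python3 -m pendant '[{"xyz":[2.44,-2.99,0],"rot":[0,0,0]},{"xyz":[2.44,-2.99,0],"rot":[0,0,0]},{"xyz":[2.44,-2.99,0],"rot":[0,0,0]},{"xyz":[0,0,2],"rot":[0,0,0]},{"xyz":[0,0,2],"rot":[0,0,0]},{"xyz":[0,0,0],"rot":[0,0,0]},{"xyz":[0,0,0],"rot":[0,0,0]}]'
cat >> h.py <<'E'
def pose():
    s=get_state(); M=R.from_quat(s["orientation"]).as_matrix()
    print("tcp",np.round(s["ee_pos"],4),"x",M[:,0].round(3),"z",M[:,2].round(3),"F",np.round(s["force"],2),"w",round(s["width"],4),"t",s["clock"]); return s,M
def togo(p,off=0):  # shift in cm in tool axes to bring TCP to p
    s,M=pose(); print("togo cm",(M.T@(np.array(p)-s["ee_pos"])*100).round(2))
E
python3 - <<'E'
from h import *
togo([.5937,-.1585,.05]); snap("wrist","w1")
E
```

```text
clock: 0.77
ee_pos: [0.2853, -0.4484, 0.2221]
orientation: [0.998, -0.065, -0.0, -0.0]
force: [0.6, -0.7, 0.8]
width: 0.0407
clock: 1.43
ee_pos: [0.5098, -0.236, 0.2222]
orientation: [0.998, -0.064, -0.0, -0.0]
force: [0.0, -0.1, -0.1]
width: 0.0394
clock: 2.02
ee_pos: [0.5921, -0.1578, 0.1808]
orientation: [0.998, -0.064, -0.002, -0.0]
force: [-0.0, -0.5, 0.8]
width: 0.0394
tcp [ 0.5921 -0.1578  0.1808] x [ 0.992 -0.128 -0.004] z [-0.004  0.001 -1.   ] F [-0.02 -0.53  0.82] w 0.0394 t 2.0167
togo cm [ 0.22  0.05 13.08]
```

View pics/w1.png

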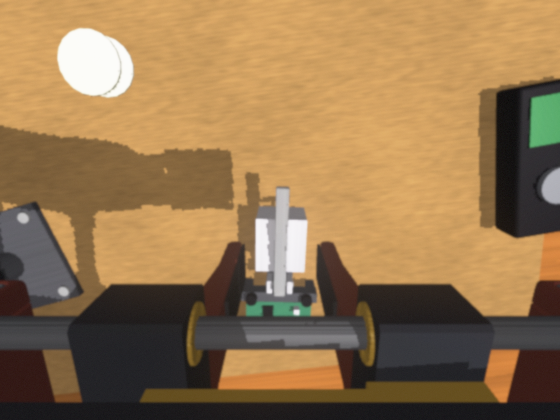

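The wrist view shows the bar running from (283,190) to (279,290), between the fingers and well aligned. I'll check it by casting rays.

Run:
```python
from h import *
c=load("w1")
s,M=pose()
a=onz(c,283,189,.073);b=onz(c,280,270,.058);print(a,b,np.degrees(np.arctan2(*(a-b)[[1,0]])))
for p in ((257,207),(306,210),(303,272),(255,270)): 
    print(onz(c,*p,.048).round(4))
```

```text
tcp [ 0.5926 -0.1583  0.1827] x [ 0.992 -0.129 -0.001] z [-0.001  0.    -1.   ] F [-1.24 -0.36  0.52] w 0.0395 t 2.0667
[ 0.60901886 -0.16178204  0.073     ] [ 0.52503691 -0.14824889  0.058     ] -9.15414756008936
[ 0.5891 -0.1342  0.048 ]
[ 0.5801 -0.1806  0.048 ]
[ 0.5147 -0.1706  0.048 ]
[ 0.5232 -0.1223  0.048 ]
```

```bash
python3 -m pendant '[{"xyz":[0.1,0.07,3],"rot":[0,0,1]},{"xyz":[0,0,3],"rot":[0,0,0]},{"xyz":[0,0,3],"rot":[0,0,0]},{"xyz":[0,0,2.5],"rot":[0,0,0]},{"xyz":[0,0,1.7],"rot":[0,0,0]},{"xyz":[0,0,0],"rot":[0,0,0]},{"xyz":[0,0,0],"rot":[0,0,0]}]'
python3 -m pendant '[{"xyz":[0,0,0],"rot":[0,0,0]},{"xyz":[0,0,0],"rot":[0,0,0]},{"xyz":[0,0,0],"rot":[0,0,0]},{"xyz":[0,0,0],"rot":[0,0,0]}]' 10
python3 - <<'E'
import sys;sys.argv=['']
from h import *
pose()
th0=.155; P=lambda t:np.array([-45+97*np.cos(t)-12*np.sin(t),42+97*np.sin(t)+12*np.cos(t)])/10
ts=np.linspace(th0,2.2,25);q=np.array([P(t) for t in ts]);print(np.c_[ts[1:],np.diff(q,axis=0)*[1,-1]].round(2))
E
```

```text
clock: 2.65
ee_pos: [0.5938, -0.1596, 0.0516]
orientation: [0.997, -0.074, 0.0, 0.0]
force: [-0.4, 0.4, 0.4]
width: 0.0397
clock: 2.98
ee_pos: [0.5946, -0.1593, 0.0523]
orientation: [0.997, -0.073, 0.001, 0.0]
force: [-0.1, 0.3, -0.1]
width: 0.0161
tcp [ 0.5946 -0.1593  0.0523] x [ 0.989 -0.146  0.002] z [ 0.002 -0.001 -1.   ] F [-0.08  0.29 -0.05] w 0.0161 t 2.9833
[[ 0.24 -0.26 -0.79]
 [ 0.33 -0.33 -0.76]
 [ 0.41 -0.39 -0.73]
 [ 0.5  -0.45 -0.7 ]
 [ 0.58 -0.51 -0.66]
 [ 0.67 -0.57 -0.61]
 [ 0.75 -0.62 -0.56]
 [ 0.84 -0.66 -0.51]
 [ 0.92 -0.7  -0.45]
 [ 1.01 -0.74 -0.39]
 [ 1.09 -0.77 -0.32]
 [ 1.18 -0.79 -0.26]
 [ 1.26 -0.81 -0.19]
 [ 1.35 -0.82 -0.12]
 [ 1.43 -0.83 -0.05]
 [ 1.52 -0.83  0.02]
 [ 1.6  -0.83  0.09]
 [ 1.69 -0.82  0.16]
 [ 1.77 -0.8   0.23]
 [ 1.86 -0.78  0.3 ]
 [ 1.94 -0.75  0.37]
 [ 2.03 -0.71  0.43]
 [ 2.11 -0.68  0.49]
 [ 2.2  -0.63  0.54]]
```

```bash
python3 -m pendant '[{"xyz":[0,0,0],"rot":[0,0,0]},{"xyz":[0,0,0],"rot":[0,0,0]},{"xyz":[0,0,0],"rot":[0,0,0]},{"xyz":[0,0,0],"rot":[0,0,0]}]' 12
python3 -m pendant '[{"xyz":[-0.26,0,-0.79],"rot":[0,0,0]},{"xyz":[-0.33,0,-0.76],"rot":[0,0,0]},{"xyz":[-0.39,0,-0.73],"rot":[0,0,0]},{"xyz":[0,0,0],"rot":[0,0,0]}]'
```

```text
clock: 3.32
ee_pos: [0.5944, -0.1592, 0.0512]
orientation: [0.997, -0.073, 0.001, 0.0]
force: [2.1, -0.8, 1.4]
width: 0.0119
clock: 3.65
ee_pos: [0.5839, -0.1574, 0.0753]
orientation: [0.997, -0.073, 0.0, 0.0]
force: [-1.0, 0.8, -2.7]
width: 0.0118
```

```bash
python3 -m pendant '[{"xyz":[-0.45,0,-0.70],"rot":[0,0,0]},{"xyz":[-0.51,0,-0.66],"rot":[0,0,0]},{"xyz":[-0.57,0,-0.61],"rot":[0,0,0]},{"xyz":[-0.62,0,-0.56],"rot":[0,0,0]},{"xyz":[0,0,0],"rot":[0,0,0]}]'
python3 -m pendant '[{"xyz":[-0.66,0,-0.51],"rot":[0,0,0]},{"xyz":[-0.70,0,-0.45],"rot":[0,0,0]},{"xyz":[-0.74,0,-0.39],"rot":[0,0,0]},{"xyz":[-0.77,0,-0.32],"rot":[0,0,0]},{"xyz":[0,0,0],"rot":[0,0,0]}]'
python3 - <<'E'
from h import *
c=snap("side","s2");d=snap("top","t2")
a=np.hstack([cv2.resize(i[v:v+130,u:u+100],(400,520),interpolation=cv2.INTER_CUBIC) for i,u,v in((c["image"],270,90),(d["image"],290,180))])
cv2.imwrite("pics/crop2.png",a[:,:,::-1]);pose()
E
```

```text
clock: 4.07
ee_pos: [0.5624, -0.1545, 0.1007]
orientation: [0.997, -0.073, 0.001, 0.0]
force: [-0.6, 1.1, -0.9]
width: 0.0117
clock: 4.48
ee_pos: [0.5331, -0.1502, 0.1166]
orientation: [0.997, -0.073, -0.0, 0.0]
force: [-1.6, 0.1, -0.6]
width: 0.0116
tcp [ 0.5337 -0.1502  0.1162] x [ 0.989 -0.146 -0.001] z [-0.001 -0.    -1.   ] F [-3.42  0.25  1.78] w 0.0117 t 4.5833
```

View pics/crop2.png

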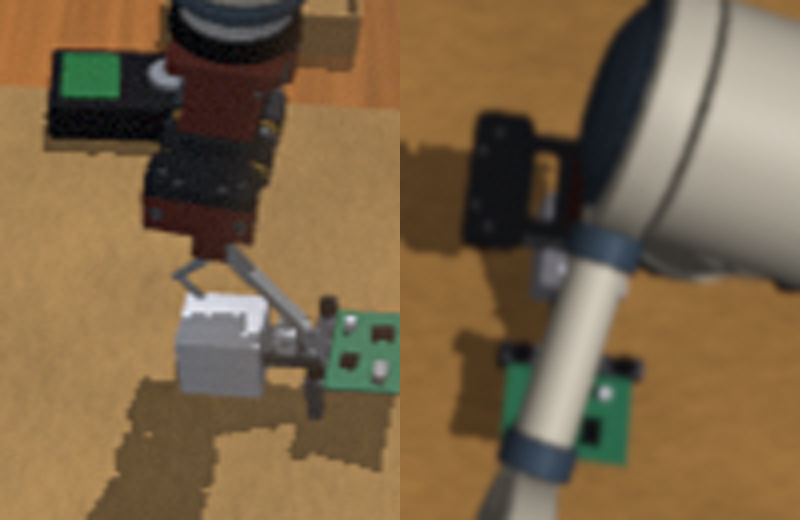

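The handle is up at about 1.1 rad, held between the fingers, and the holder is still standing. Carrying on.

```bash
python3 -m pendant '[{"xyz":[-0.79,0,-0.26],"rot":[0,0,0]},{"xyz":[-0.81,0,-0.19],"rot":[0,0,0]},{"xyz":[-0.82,0,-0.12],"rot":[0,0,0]},{"xyz":[-0.83,0,-0.05],"rot":[0,0,0]},{"xyz":[-0.83,0,0.02],"rot":[0,0,0]},{"xyz":[0,0,0],"rot":[0,0,0]}]'
python3 -m pendant '[{"xyz":[-0.83,0,0.09],"rot":[0,0,0]},{"xyz":[-0.82,0,0.16],"rot":[0,0,0]},{"xyz":[-0.80,0,0.23],"rot":[0,0,0]},{"xyz":[-0.78,0,0.30],"rot":[0,0,0]},{"xyz":[0,0,0],"rot":[0,0,0]}]'
python3 -m pendant '[{"xyz":[-0.75,0,0.37],"rot":[0,0,0]},{"xyz":[-0.71,0,0.43],"rot":[0,0,0]},{"xyz":[-0.68,0,0.49],"rot":[0,0,0]},{"xyz":[0,0,0],"rot":[0,0,0]},{"xyz":[0,0,0],"rot":[0,0,0]}]'
python3 -m pendant '[{"xyz":[-0.3,0,0.25],"rot":[0,0,0]},{"xyz":[-0.3,0,0.25],"rot":[0,0,0]},{"xyz":[0,0,0],"rot":[0,0,0]},{"xyz":[0,0,0],"rot":[0,0,0]}]'
python3 - <<'E'
from h import *
c=snap("side","s3");pose()
cv2.imwrite("pics/crop3.png",cv2.resize(c["image"][90:220,270:400],(600,600),interpolation=cv2.INTER_CUBIC)[:,:,::-1])
E
```

```text
clock: 5.08
ee_pos: [0.4926, -0.1441, 0.1216]
orientation: [0.997, -0.073, -0.0, 0.0]
force: [-1.1, -1.0, -3.4]
width: 0.0116
clock: 5.5
ee_pos: [0.4646, -0.14, 0.1179]
orientation: [0.997, -0.073, 0.006, 0.001]
force: [6.9, 0.4, 8.1]
width: 0.0121
clock: 5.92
ee_pos: [0.45, -0.1381, 0.1147]
orientation: [0.997, -0.072, 0.016, 0.003]
force: [11.5, 2.8, 39.1]
width: 0.0119
clock: 6.25
ee_pos: [0.4445, -0.1373, 0.1103]
orientation: [0.997, -0.072, 0.016, 0.003]
force: [11.7, 3.4, 42.5]
width: 0.0116
tcp [ 0.4445 -0.1373  0.1103] x [ 0.989 -0.144  0.033] z [ 0.032 -0.008 -0.999] F [11.71  2.64 42.15] w 0.0115 t 6.3
```

View pics/crop3.png

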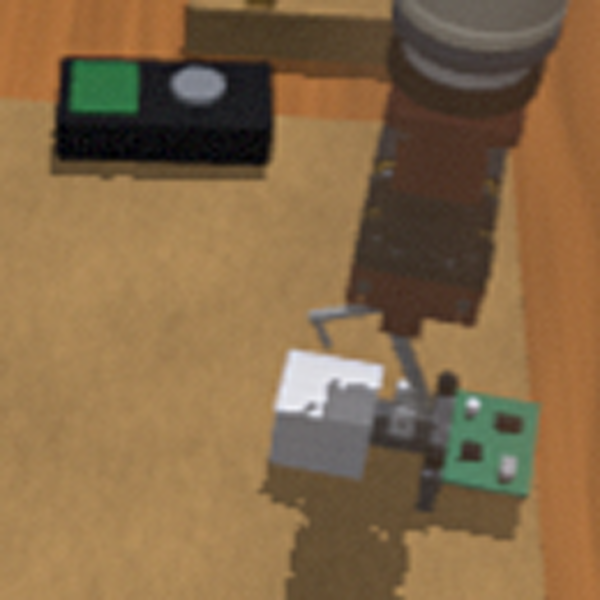

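The wrist shows 42 N, so the claw arm is likely touching the gripper near the end of the swing. I'll release and lift off.

```bash
python3 -m pendant '[{"xyz":[0.3,0,-0.3],"rot":[0,0,0]},{"xyz":[0.2,0,-0.3],"rot":[0,0,0]},{"xyz":[0,0,0],"rot":[0,0,0]},{"xyz":[0,0,0],"rot":[0,0,0]}]' 35
python3 -m pendant '[{"xyz":[0,0,-3],"rot":[0,0,0]},{"xyz":[0,0,-3],"rot":[0,0,0]},{"xyz":[0,0,-3],"rot":[0,0,0]},{"xyz":[0,0,-1],"rot":[0,0,0]},{"xyz":[0,0,0],"rot":[0,0,0]},{"xyz":[0,0,0],"rot":[0,0,0]}]'
python3 - <<'E'
from h import *
c=snap("side","s4");w=snap("wrist","w4");pose()
cv2.imwrite("pics/crop4.png",np.hstack([cv2.resize(c["image"][130:210,280:380],(400,320),interpolation=cv2.INTER_CUBIC),cv2.resize(w["image"],(400,320))])[:,:,::-1])
E
```

```text
clock: 6.63
ee_pos: [0.4391, -0.1362, 0.1008]
orientation: [0.997, -0.073, -0.001, -0.0]
force: [-0.6, -0.8, -0.0]
width: 0.03
clock: 7.13
ee_pos: [0.4397, -0.1363, 0.2003]
orientation: [0.997, -0.073, -0.001, -0.0]
force: [-0.1, -0.8, -1.1]
width: 0.0309
tcp [ 0.4391 -0.1361  0.1989] x [ 0.989 -0.146 -0.004] z [-0.004  0.002 -1.   ] F [0.28 0.09 0.26] w 0.0308 t 7.2333
```

View pics/crop4.png

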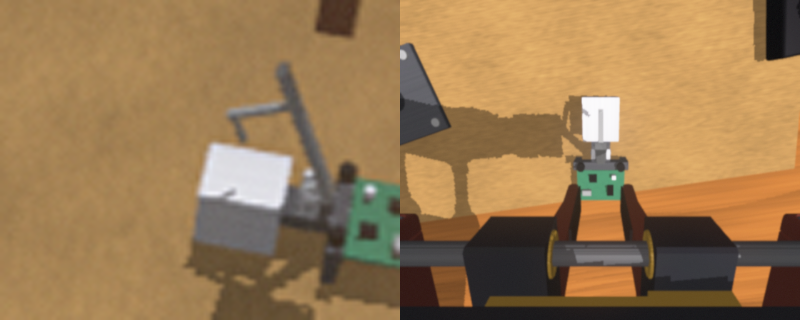

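Run:
```python
from h import *
c=load("s4");w=load("w4")
n=np.array([.14,.99,0]);p0=np.array([.545,-.152,0])
def on(u,v):
    o,d=ray(c,u,v);return o+d*(n@(p0-o))/(n@d)
for q in((283,66),(326,196)):
    u,v=280+q[0]/4-.375,130+q[1]/4-.375; P=on(u,v); print(P.round(4),"head x",round((P-p0)@[.99,-.14,0],4))
f=lambda x,y:((x-400)*1.4,y*1.3125)
bc=[onz(w,*f(*p),.048) for p in((582,98),(619,98),(620,142),(582,142))];print(np.round(bc,4),np.mean(bc,0))
g=w["image"].astype(int);m=((g.min(2)>165)&(g.max(2)-g.min(2)<40)).astype(np.uint8);m[:, :230]=0;m[:,330:]=0;m[200:]=0;m[:100]=0
k=cv2.findContours(m,0,2)[0];k=max(k,key=cv2.contourArea);r=cv2.minAreaRect(k);b=[onz(w,*p,.048) for p in cv2.boxPoints(r)];print(r,np.round(b,4),np.mean(b,0))
```

```text
[ 0.4663 -0.1409  0.1525] head x -0.0795
[ 0.4236 -0.1348  0.0448] head x -0.1226
[[ 0.5087 -0.1211  0.048 ]
 [ 0.5015 -0.17    0.048 ]
 [ 0.4455 -0.1645  0.048 ]
 [ 0.4533 -0.1117  0.048 ]] [ 0.47726882 -0.14183719  0.048     ]
((280.0, 156.5), (59.0, 52.0), 90.0) [[ 0.5103 -0.1206  0.048 ]
 [ 0.5031 -0.1696  0.048 ]
 [ 0.4462 -0.1626  0.048 ]
 [ 0.4538 -0.111   0.048 ]] [ 0.47835153 -0.14094998  0.048     ]
```

The holder had been dragged back. It now stands at about (0.478,-0.141), and the handle is only at about 1.17 rad because the pinch was too stiff in torsion. I'll push the claw arm with shut fingers from the +x side instead.

```bash
python3 -m pendant '[{"xyz":[2.7,0,0],"rot":[0,0,0]},{"xyz":[2.7,0,0],"rot":[0,0,0]},{"xyz":[2.7,0,0],"rot":[0,0,0]},{"xyz":[0,0,3.3],"rot":[0,0,0]},{"xyz":[0,0,3.4],"rot":[0,0,0]},{"xyz":[0,0,3.4],"rot":[0,0,0]},{"xyz":[0,0,0],"rot":[0,0,0]},{"xyz":[0,0,0],"rot":[0,0,0]}]' 0
python3 -m pendant '[{"xyz":[-0.8,0,0],"rot":[0,0,0]},{"xyz":[-0.8,0,0],"rot":[0,0,0]},{"xyz":[-0.8,0,0],"rot":[0,0,0]},{"xyz":[-0.8,0,0],"rot":[0,0,0]},{"xyz":[0,0,0],"rot":[0,0,0]}]'
python3 -m pendant '[{"xyz":[-0.8,0,0],"rot":[0,0,0]},{"xyz":[-0.8,0,0],"rot":[0,0,0]},{"xyz":[-0.5,0,0],"rot":[0,0,0]},{"xyz":[0,0,0],"rot":[0,0,0]}]'
```

```text
clock: 7.9
ee_pos: [0.5178, -0.1474, 0.0971]
orientation: [0.997, -0.073, -0.004, -0.001]
force: [-0.2, 0.4, 1.2]
width: 0.0007
clock: 8.32
ee_pos: [0.493, -0.145, 0.1089]
orientation: [0.997, -0.073, 0.01, 0.002]
force: [8.4, -2.5, 12.5]
width: 0.0004
clock: 8.65
ee_pos: [0.4719, -0.1412, 0.109]
orientation: [0.997, -0.073, 0.009, 0.002]
force: [6.8, 0.9, 13.3]
width: 0.0026
```

Forces of 8 N in x and 13 N up, so the tip is riding on something. Looking.

Run:
```python
from h import *
c=snap("side","s5");pose()
cv2.imwrite("pics/crop5.png",cv2.resize(c["image"][110:210,270:390],(720,600),interpolation=cv2.INTER_CUBIC)[:,:,::-1])
```

```text
tcp [ 0.472  -0.1412  0.1088] x [ 0.989 -0.145  0.018] z [ 0.017 -0.004 -1.   ] F [ 7.83  1.02 13.92] w 0.0026 t 8.7
```

View pics/crop5.png

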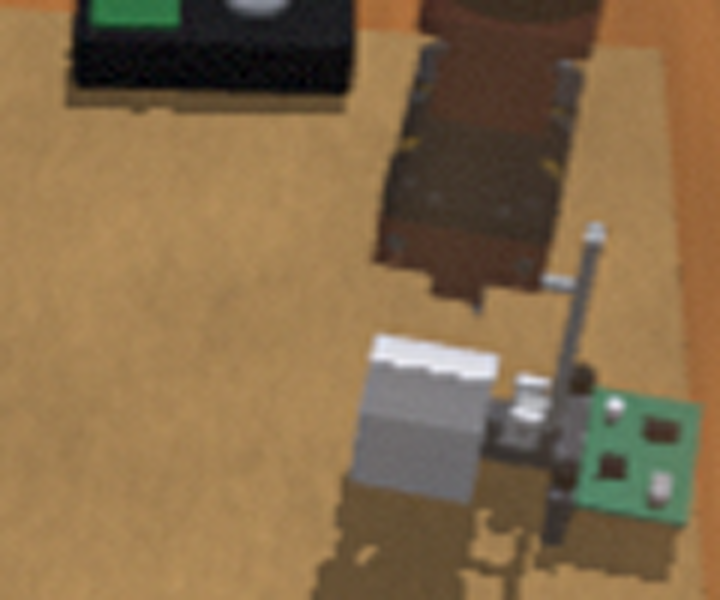

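```bash
python3 -m pendant '[{"xyz":[0,0,-1],"rot":[0,0,0]},{"xyz":[0,0,-2],"rot":[0,0,0]},{"xyz":[0,0,-3],"rot":[0,0,0]},{"xyz":[0,0,-3],"rot":[0,0,0]},{"xyz":[0,0,0],"rot":[0,0,0]},{"xyz":[0,0,0],"rot":[0,0,0]}]'
cat >> h.py <<'E'
def head(w,box=(230,330,60,230)):
    g=w["image"].astype(int);m=((g.min(2)>165)&(g.max(2)-g.min(2)<40)).astype(np.uint8)
    M=np.zeros_like(m);M[box[2]:box[3],box[0]:box[1]]=m[box[2]:box[3],box[0]:box[1]]
    M=cv2.morphologyEx(M,cv2.MORPH_CLOSE,np.ones((9,9)))
    k=max(cv2.findContours(M,0,2)[0],key=cv2.contourArea);r=cv2.minAreaRect(k);b=np.array([onz(w,*p,.048) for p in cv2.boxPoints(r)])
    e=b[1]-b[0];f=b[2]-b[1]
    print("block",r,"centre",b.mean(0).round(4),"sides",np.linalg.norm(e).round(4),np.linalg.norm(f).round(4),"yaws",[round(float(np.degrees(np.arctan2(x[1],x[0]))),1) for x in(e,f)])
    return b.mean(0)
E
python3 - <<'E'
from h import *
w=snap("wrist","w6");c=snap("side","s6");pose();p0=head(w)
n=np.array([.145,.989,0]);u=np.array([.989,-.145,0])
def on(c,q):
    o,d=ray(c,*q);return o+d*(n@(p0-o))/(n@d)
im=c["image"];cv2.imwrite("pics/crop6.png",np.hstack([cv2.resize(im[130:210,280:380],(400,320),interpolation=cv2.INTER_CUBIC),cv2.resize(w["image"],(400,320))])[:,:,::-1])
for q in((368.8,148.3),(270+567/6-.4,110+390/6-.4)):
    P=on(c,q);print((P-p0)@u,P[2])
E
```

```text
clock: 9.2
ee_pos: [0.4683, -0.1409, 0.1947]
orientation: [0.997, -0.073, 0.003, 0.001]
force: [0.1, -0.4, -1.3]
width: 0.0005
tcp [ 0.4672 -0.1404  0.191 ] x [ 0.989 -0.146  0.   ] z [ 0. -0. -1.] F [ 1.54 -0.84 -0.52] w 0.0003 t 9.3
block ((279.5, 188.0), (56.0, 51.0), 90.0) centre [ 0.4787 -0.1413  0.048 ] sides 0.0493 0.0566 yaws [-98.4, 172.8]
-0.05762850812148492 0.15670836188170045
-0.06065992707827257 0.06348389909452823
```

View pics/crop6.png

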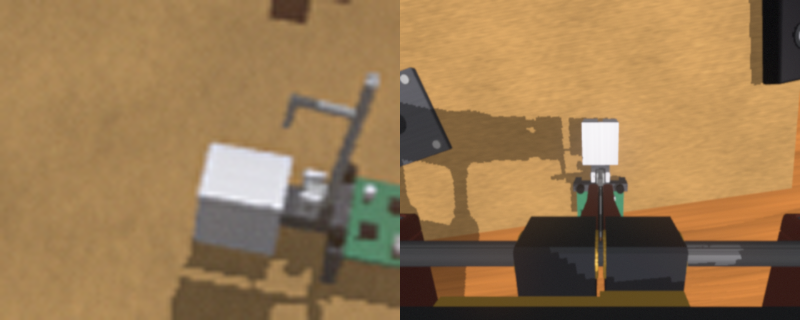

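The holder hasn't moved and the handle is now at about 1.57 rad. I'll finish by pushing on the bar's tip, above the claw link.

```bash
python3 -m pendant '[{"xyz":[0,0,2.7],"rot":[0,0,0]},{"xyz":[0,0,2.7],"rot":[0,0,0]},{"xyz":[-1,0,0],"rot":[0,0,0]},{"xyz":[-1,0,0],"rot":[0,0,0]},{"xyz":[-1,0,0],"rot":[0,0,0]},{"xyz":[0,0,0],"rot":[0,0,0]}]'
python3 -m pendant '[{"xyz":[-0.7,0,0],"rot":[0,0,0]},{"xyz":[-0.7,0,0],"rot":[0,0,0]},{"xyz":[-0.7,0,0],"rot":[0,0,0]},{"xyz":[-0.7,0,0],"rot":[0,0,0]},{"xyz":[-0.7,0,0],"rot":[0,0,0]},{"xyz":[0,0,0],"rot":[0,0,0]}]'
python3 -m pendant '[{"xyz":[-0.55,0,0.4],"rot":[0,0,0]},{"xyz":[-0.55,0,0.4],"rot":[0,0,0]},{"xyz":[-0.55,0,0.4],"rot":[0,0,0]},{"xyz":[-0.55,0,0.4],"rot":[0,0,0]},{"xyz":[0,0,0],"rot":[0,0,0]}]'
python3 -m pendant '[{"xyz":[-0.3,0,0],"rot":[0,0,0]},{"xyz":[-0.2,0,0],"rot":[0,0,0]},{"xyz":[-0.2,0,0],"rot":[0,0,0]},{"xyz":[0,0,0],"rot":[0,0,0]}]'
```

```text
clock: 9.8
ee_pos: [0.4361, -0.1356, 0.1352]
orientation: [0.997, -0.073, -0.002, -0.0]
force: [0.0, 0.2, 1.0]
width: 0.0006
clock: 10.3
ee_pos: [0.4024, -0.1308, 0.137]
orientation: [0.997, -0.073, 0.0, 0.0]
force: [0.2, 0.4, 0.1]
width: 0.0005
clock: 10.72
ee_pos: [0.3804, -0.1274, 0.1195]
orientation: [0.997, -0.073, -0.001, -0.0]
force: [-0.4, 0.6, -0.2]
width: 0.0004
clock: 11.05
ee_pos: [0.3753, -0.1268, 0.1213]
orientation: [0.997, -0.073, 0.001, 0.0]
force: [2.4, -0.7, -0.2]
width: 0.0001
```

2.4 N of resistance right where the stop should be, at about 2.17 rad. Retreat, open, and look from above the block.

```bash
python3 -m pendant '[{"xyz":[0.5,0,0],"rot":[0,0,0]},{"xyz":[0,0,-3],"rot":[0,0,0]},{"xyz":[0,0,-4],"rot":[0,0,0]},{"xyz":[3,0,0],"rot":[0,0,0]},{"xyz":[3,0,0],"rot":[0,0,0]},{"xyz":[3,0,0],"rot":[0,0,0]},{"xyz":[0,0,0],"rot":[0,0,0]},{"xyz":[0,0,0],"rot":[0,0,0]}]' 95
python3 - <<'E'
from h import *
w=snap("wrist","w7");c=snap("side","s7");s,M=pose();p0=head(w)
im=c["image"];cv2.imwrite("pics/crop7.png",np.hstack([cv2.resize(im[130:210,290:390],(400,320),interpolation=cv2.INTER_CUBIC),cv2.resize(w["image"],(400,320))])[:,:,::-1])
togo([p0[0],p0[1],.015])
E
```

```text
clock: 11.72
ee_pos: [0.4689, -0.1404, 0.1889]
orientation: [0.997, -0.073, -0.002, -0.001]
force: [0.4, -0.1, 1.0]
width: 0.0501
tcp [ 0.4681 -0.1404  0.1904] x [ 0.989 -0.146 -0.002] z [-0.002  0.    -1.   ] F [-1.41  0.39 -1.31] w 0.0585 t 11.8167
block ((280.5, 188.5), (57.0, 53.0), 90.0) centre [ 0.4784 -0.1414  0.048 ] sides 0.0502 0.0567 yaws [-98.3, 173.0]
tcp [ 0.4681 -0.1404  0.1904] x [ 0.989 -0.146 -0.002] z [-0.002  0.    -1.   ] F [-1.41  0.39 -1.31] w 0.0585 t 11.8167
togo cm [ 1.06 -0.05 17.54]
```

View pics/crop7.png

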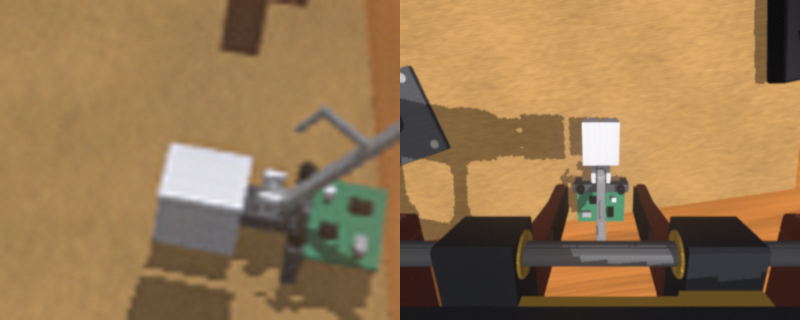

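The handle is at its stop and the block is square to the tool. Descend and grip.

```bash
python3 -m pendant '[{"xyz":[1.06,-0.05,0],"rot":[0,0,0]},{"xyz":[0,0,3.5],"rot":[0,0,0]},{"xyz":[0,0,3.5],"rot":[0,0,0]},{"xyz":[0,0,3.5],"rot":[0,0,0]},{"xyz":[0,0,3],"rot":[0,0,0]},{"xyz":[0,0,2.5],"rot":[0,0,0]},{"xyz":[0,0,1.5],"rot":[0,0,0]},{"xyz":[0,0,0],"rot":[0,0,0]}]' 100
python3 -m pendant '[{"xyz":[0,0,0],"rot":[0,0,0]},{"xyz":[0,0,0],"rot":[0,0,0]},{"xyz":[0,0,0],"rot":[0,0,0]},{"xyz":[0,0,0],"rot":[0,0,0]},{"xyz":[0,0,0],"rot":[0,0,0]},{"xyz":[0,0,0],"rot":[0,0,0]},{"xyz":[0,0,0],"rot":[0,0,0]},{"xyz":[0,0,0],"rot":[0,0,0]}]' 40
python3 -c "from h import *; togo([.4784,-.1414,.015])"
```

```text
clock: 12.48
ee_pos: [0.476, -0.1407, 0.0123]
orientation: [0.997, -0.073, -0.003, -0.001]
force: [-0.2, -0.1, -0.8]
width: 0.0878
clock: 13.15
ee_pos: [0.4796, -0.142, 0.0165]
orientation: [0.997, -0.073, 0.0, 0.0]
force: [-1.5, -1.7, 3.7]
width: 0.0495
tcp [ 0.4796 -0.142   0.0165] x [ 0.989 -0.146  0.001] z [ 0.001 -0.001 -1.   ] F [-1.47 -1.71  3.69] w 0.0495 t 13.15
togo cm [-0.13 -0.04  0.15]
```

```bash
python3 -m pendant '[{"xyz":[0,0,-0.5],"rot":[0,0,0]},{"xyz":[0,0,-1],"rot":[0,0,0]},{"xyz":[0,0,-1.5],"rot":[0,0,0]},{"xyz":[0,0,-2],"rot":[0,0,0]},{"xyz":[0,0,0],"rot":[0,0,0]},{"xyz":[0,0,0],"rot":[0,0,0]}]'
python3 -m pendant '[{"xyz":[0,0,-3],"rot":[0,0,0]},{"xyz":[0,0,-3],"rot":[0,0,0]},{"xyz":[0,0,-3],"rot":[0,0,0]},{"xyz":[0,0,-3],"rot":[0,0,0]},{"xyz":[0,0,-1],"rot":[0,0,0]},{"xyz":[0,0,0],"rot":[0,0,0]},{"xyz":[0,0,0],"rot":[0,0,0]}]'
python3 - <<'E'
from h import *
togo([.5426,.1586,.18]); s=get_state(); print(s["torque"]); snap("side","s8")
E
```

```text
clock: 13.65
ee_pos: [0.4797, -0.1417, 0.0663]
orientation: [0.997, -0.073, 0.001, 0.0]
force: [1.0, -0.4, -8.1]
width: 0.0499
clock: 14.23
ee_pos: [0.479, -0.1415, 0.1937]
orientation: [0.997, -0.073, -0.001, -0.0]
force: [-1.3, 0.4, -7.8]
width: 0.0498
tcp [ 0.479  -0.1415  0.1937] x [ 0.989 -0.146 -0.002] z [-0.002  0.001 -1.   ] F [-1.3  0.4 -7.8] w 0.0498 t 14.2333
togo cm [  1.92 -30.61   1.38]
[ 0.01698581 -0.01001587 -0.01956814]
```

```bash
python3 -m pendant '[{"xyz":[0.1,-2,0],"rot":[0,0,0]},{"xyz":[0.3,-4,0],"rot":[0,0,0]},{"xyz":[0.3,-4,0],"rot":[0,0,0]},{"xyz":[0.3,-4,0],"rot":[0,0,0]},{"xyz":[0.3,-4,0],"rot":[0,0,0]},{"xyz":[0.3,-4,0],"rot":[0,0,0]},{"xyz":[0.3,-4,0],"rot":[0,0,0]},{"xyz":[0.1,-2.6,0],"rot":[0,0,0]}]'
python3 -m pendant '[{"xyz":[0,-2,0],"rot":[0,0,0]},{"xyz":[0,0,0],"rot":[0,0,0]},{"xyz":[0,0,0],"rot":[0,0,0]},{"xyz":[0,0,0],"rot":[0,0,0]}]'
python3 - <<'E'
from h import *
togo([.5438,.1586,.17]); c=snap("side","s9");t=snap("top","t9");w=snap("wrist","w9")
a=np.hstack([cv2.resize(c["image"][200:310,250:370],(480,440),interpolation=cv2.INTER_CUBIC),cv2.resize(w["image"][:, :],(320,440))])
cv2.imwrite("pics/crop9.png",a[:,:,::-1])
E
```

```text
clock: 14.95
ee_pos: [0.5398, 0.142, 0.1917]
orientation: [0.997, -0.072, -0.003, -0.0]
force: [0.4, -0.8, -7.4]
width: 0.0499
clock: 15.28
ee_pos: [0.5429, 0.1576, 0.1931]
orientation: [0.997, -0.073, -0.002, 0.001]
force: [0.3, -0.7, -6.7]
width: 0.0501
tcp [0.5429 0.1576 0.1931] x [ 0.989 -0.146 -0.004] z [-0.004 -0.001 -1.   ] F [ 0.34 -0.71 -6.74] w 0.0501 t 15.2833
togo cm [ 0.09 -0.11  2.31]
```

View pics/crop9.png

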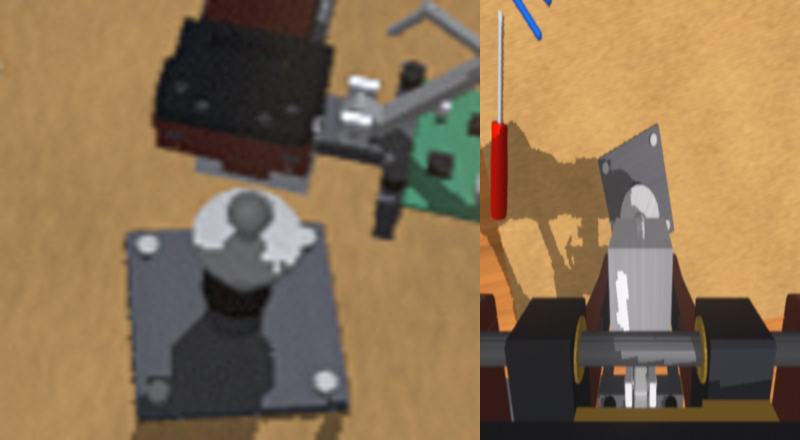

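```bash
python3 -m pendant '[{"xyz":[0.1,-0.1,1],"rot":[0,0,0]},{"xyz":[0,0,1],"rot":[0,0,0]},{"xyz":[0,0,1],"rot":[0,0,0]},{"xyz":[0,0,1],"rot":[0,0,0]},{"xyz":[0,0,0.6],"rot":[0,0,0]},{"xyz":[0,0,0],"rot":[0,0,0]}]'
python3 -m pendant '[{"xyz":[0,0,0.4],"rot":[0,0,0]},{"xyz":[0,0,0.4],"rot":[0,0,0]},{"xyz":[0,0,0.4],"rot":[0,0,0]},{"xyz":[0,0,0.3],"rot":[0,0,0]},{"xyz":[0,0,0],"rot":[0,0,0]},{"xyz":[0,0,0],"rot":[0,0,0]}]'
python3 -c "from h import *; togo([.5438,.1586,.111]); print(get_state()['torque'])"
```

```text
clock: 15.93
ee_pos: [0.5437, 0.1587, 0.1468]
orientation: [0.997, -0.073, -0.002, 0.001]
force: [-0.1, 0.5, -7.6]
width: 0.0503
clock: 16.43
ee_pos: [0.5447, 0.159, 0.1346]
orientation: [0.997, -0.073, -0.0, 0.0]
force: [0.3, -0.5, -6.9]
width: 0.05
tcp [0.5447 0.159  0.1346] x [ 0.989 -0.146 -0.   ] z [-0. -0. -1.] F [ 0.34 -0.53 -6.86] w 0.05 t 16.4333
togo cm [-0.09  0.06  2.36]
[ 0.02074065 -0.03916568  0.01379639]
```

```bash
python3 -m pendant '[{"xyz":[0,0,0.3],"rot":[0,0,0]},{"xyz":[0,0,0.3],"rot":[0,0,0]},{"xyz":[0,0,0.3],"rot":[0,0,0]},{"xyz":[0,0,0],"rot":[0,0,0]},{"xyz":[0,0,0],"rot":[0,0,0]}]'
python3 -m pendant '[{"xyz":[0,0,0.2],"rot":[0,0,0]},{"xyz":[0,0,0.2],"rot":[0,0,0]},{"xyz":[0,0,0.2],"rot":[0,0,0]},{"xyz":[0,0,0],"rot":[0,0,0]},{"xyz":[0,0,0],"rot":[0,0,0]}]'
python3 -c "from h import *; togo([.5438,.1586,.111]); print(get_state()['torque'])"
```

```text
clock: 16.85
ee_pos: [0.5446, 0.159, 0.1253]
orientation: [0.997, -0.073, -0.0, 0.0]
force: [0.6, 0.0, -7.1]
width: 0.0499
clock: 17.27
ee_pos: [0.5447, 0.159, 0.1194]
orientation: [0.997, -0.073, -0.0, 0.0]
force: [0.0, 0.3, -7.1]
width: 0.0499
tcp [0.5447 0.159  0.1194] x [ 0.989 -0.146 -0.   ] z [-0.001 -0.    -1.   ] F [ 0.04  0.35 -7.11] w 0.0499 t 17.2667
togo cm [-0.08  0.05  0.84]
[-0.06994166  0.01519388 -0.0653744 ]
```

```bash
python3 -m pendant '[{"xyz":[0,0,0.2],"rot":[0,0,0]},{"xyz":[0,0,0.2],"rot":[0,0,0]},{"xyz":[0,0,0.1],"rot":[0,0,0]},{"xyz":[0,0,0],"rot":[0,0,0]},{"xyz":[0,0,0],"rot":[0,0,0]}]'
python3 -m pendant '[{"xyz":[0,0,0.1],"rot":[0,0,0]},{"xyz":[0,0,0.1],"rot":[0,0,0]},{"xyz":[0,0,0.1],"rot":[0,0,0]},{"xyz":[0,0,0],"rot":[0,0,0]},{"xyz":[0,0,0],"rot":[0,0,0]}]'
python3 -c "from h import *; togo([.5438,.1586,.111]); print(get_state()['torque'])"
```

```text
clock: 17.68
ee_pos: [0.5447, 0.159, 0.1145]
orientation: [0.997, -0.073, -0.0, 0.0]
force: [0.3, 0.2, -7.1]
width: 0.0498
clock: 18.1
ee_pos: [0.5448, 0.159, 0.1116]
orientation: [0.997, -0.073, -0.0, 0.0]
force: [0.4, -0.3, -7.5]
width: 0.05
tcp [0.5448 0.159  0.1116] x [ 0.989 -0.146 -0.   ] z [-0. -0. -1.] F [ 0.45 -0.28 -7.5 ] w 0.05 t 18.1
togo cm [-0.09  0.06  0.06]
[-0.07262169  0.01260772  0.03235903]
```

```bash
python3 -m pendant '[{"xyz":[0,0,0.1],"rot":[0,0,0]},{"xyz":[0,0,0.1],"rot":[0,0,0]},{"xyz":[0,0,0.1],"rot":[0,0,0]},{"xyz":[0,0,0],"rot":[0,0,0]}]'
python3 -m pendant '[{"xyz":[0,0,0.1],"rot":[0,0,0]},{"xyz":[0,0,0.1],"rot":[0,0,0]},{"xyz":[0,0,0],"rot":[0,0,0]},{"xyz":[0,0,0],"rot":[0,0,0]}]'
python3 -c "from h import *; togo([.5438,.1586,.108]); print(get_state()['torque'])"
```

```text
clock: 18.43
ee_pos: [0.5447, 0.159, 0.1084]
orientation: [0.997, -0.073, -0.0, 0.0]
force: [-0.0, 0.7, -6.8]
width: 0.05
clock: 18.77
ee_pos: [0.5449, 0.159, 0.1068]
orientation: [0.997, -0.073, 0.0, -0.0]
force: [0.1, -1.2, -5.6]
width: 0.0496
tcp [0.5449 0.159  0.1068] x [ 0.989 -0.146  0.   ] z [ 0.  0. -1.] F [ 0.06 -1.17 -5.58] w 0.0496 t 18.7667
togo cm [-0.1   0.06 -0.12]
[-0.1415129  -0.08440128  0.02016421]
```

```bash
python3 -m pendant '[{"xyz":[0,0,0.1],"rot":[0,0,0]},{"xyz":[0,0,0.1],"rot":[0,0,0]},{"xyz":[0,0,0],"rot":[0,0,0]},{"xyz":[0,0,0],"rot":[0,0,0]}]'
python3 -m pendant '[{"xyz":[0,0,0.1],"rot":[0,0,0]},{"xyz":[0,0,0.1],"rot":[0,0,0]},{"xyz":[0,0,0],"rot":[0,0,0]},{"xyz":[0,0,0],"rot":[0,0,0]}]'
python3 -c "from h import *; togo([.5438,.1586,.108]); print(get_state()['torque'])"
```

```text
clock: 19.1
ee_pos: [0.5451, 0.159, 0.1067]
orientation: [0.997, -0.073, 0.001, -0.0]
force: [-3.4, -2.2, 6.5]
width: 0.0499
clock: 19.43
ee_pos: [0.5453, 0.159, 0.1066]
orientation: [0.997, -0.073, 0.002, -0.0]
force: [-7.3, -3.2, 13.6]
width: 0.0497
tcp [0.5453 0.159  0.1066] x [ 0.989 -0.146  0.003] z [ 0.003  0.    -1.   ] F [-7.33 -3.19 13.56] w 0.0497 t 19.4333
togo cm [-0.14  0.06 -0.14]
[-0.71315688  1.54732263  0.01711347]
```

z stalls at 0.1066, so the underside is at about 0.090, which is plausible for the shoulder. The mount bears about 21 N. I'll ease off, then release.

```bash
python3 -m pendant '[{"xyz":[0,0,-0.1],"rot":[0,0,0]},{"xyz":[0,0,-0.1],"rot":[0,0,0]},{"xyz":[0,0,-0.05],"rot":[0,0,0]},{"xyz":[0,0,0],"rot":[0,0,0]},{"xyz":[0,0,0],"rot":[0,0,0]},{"xyz":[0,0,0],"rot":[0,0,0]}]'
python3 -m pendant '[{"xyz":[0,0,0],"rot":[0,0,0]},{"xyz":[0,0,0],"rot":[0,0,0]},{"xyz":[0,0,0],"rot":[0,0,0]},{"xyz":[0,0,0],"rot":[0,0,0]},{"xyz":[0,0,0],"rot":[0,0,0]}]' 95
python3 -c "from h import *; pose()"
```

```text
clock: 19.93
ee_pos: [0.5452, 0.159, 0.1067]
orientation: [0.997, -0.073, 0.001, -0.0]
force: [-4.0, -2.5, 7.3]
width: 0.0498
clock: 20.35
ee_pos: [0.5448, 0.1591, 0.1048]
orientation: [0.997, -0.073, -0.0, -0.0]
force: [0.3, 0.1, 0.5]
width: 0.0796
tcp [0.5448 0.1591 0.1048] x [ 0.989 -0.146 -0.   ] z [-0.  0. -1.] F [0.27 0.08 0.54] w 0.0796 t 20.35
```

Released: the force is zero and the fingers are clear. Now go up, back behind the raised handle (over the board), and shut the fingers.

```bash
python3 -m pendant '[{"xyz":[0,0,-2],"rot":[0,0,0]},{"xyz":[0,0,-3],"rot":[0,0,0]},{"xyz":[0,0,-3.5],"rot":[0,0,0]},{"xyz":[0,0,-3.5],"rot":[0,0,0]},{"xyz":[0,0,-3.5],"rot":[0,0,0]},{"xyz":[0,0,-3.5],"rot":[0,0,0]},{"xyz":[0,0,0],"rot":[0,0,0]}]' 95
python3 -m pendant '[{"xyz":[-3.75,0,0],"rot":[0,0,0]},{"xyz":[-3.75,0,0],"rot":[0,0,0]},{"xyz":[-3.75,0,0],"rot":[0,0,0]},{"xyz":[-3.75,0,0],"rot":[0,0,0]},{"xyz":[0,0,0],"rot":[0,0,0]},{"xyz":[0,0,0],"rot":[0,0,0]}]' 0
python3 - <<'E'
from h import *
H=np.array([.5436,.1592,.090]);s,M=pose();c=snap("side","s10");w=snap("wrist","w10")
cv2.imwrite("pics/crop10.png",np.hstack([cv2.resize(c["image"][170:310,250:390],(440,440),interpolation=cv2.INTER_CUBIC),cv2.resize(w["image"],(360,440))])[:,:,::-1])
u=np.array([.989,-.146,0]);print("togo start",M.T@(H+u*-.145+[0,0,.115]-s["ee_pos"])*100)
ts=np.linspace(1.57,0,17);q=np.c_[-5.5+7.5*np.cos(ts)-1.55*np.sin(ts),-(4.2+7.5*np.sin(ts)+1.55*np.cos(ts))];print(q[0],np.c_[ts[1:],np.diff(q,axis=0)].round(2))
E
```

```text
clock: 20.93
ee_pos: [0.5461, 0.1594, 0.304]
orientation: [0.997, -0.073, 0.006, -0.002]
force: [0.7, 0.3, 0.8]
width: 0.0836
clock: 21.43
ee_pos: [0.3955, 0.1813, 0.296]
orientation: [0.997, -0.072, 0.001, -0.001]
force: [0.5, 0.7, -0.2]
width: 0.0469
tcp [0.3955 0.1813 0.296 ] x [ 0.99  -0.144  0.003] z [ 0.003  0.001 -1.   ] F [ 0.45  0.66 -0.22] w 0.0469 t 21.4333
togo start [0.45687807 0.03699345 9.10246333]
[ -7.04402706 -11.70123193] [[ 1.47  0.74 -0.12]
 [ 1.37  0.75 -0.04]
 [ 1.28  0.75  0.03]
 [ 1.18  0.74  0.11]
 [ 1.08  0.73  0.18]
 [ 0.98  0.71  0.25]
 [ 0.88  0.68  0.32]
 [ 0.78  0.65  0.38]
 [ 0.69  0.61  0.44]
 [ 0.59  0.56  0.5 ]
 [ 0.49  0.51  0.55]
 [ 0.39  0.45  0.6 ]
 [ 0.29  0.39  0.64]
 [ 0.2   0.33  0.68]
 [ 0.1   0.26  0.71]
 [ 0.    0.19  0.73]]
```

View pics/crop10.png

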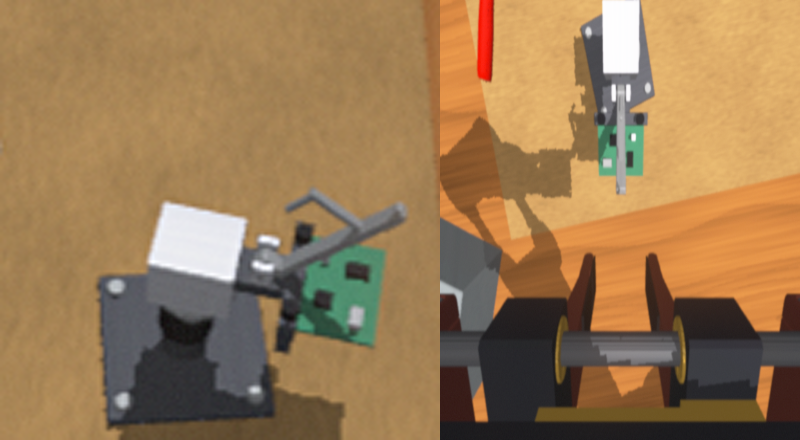

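The holder sits on the mount with its handle back at the stop, and the bar is in line with the fingers. Descend behind the bar and push it forward.

```bash
python3 -m pendant '[{"xyz":[0,0,0],"rot":[0,0,0]},{"xyz":[0,0,0],"rot":[0,0,0]},{"xyz":[0,0,0],"rot":[0,0,0]},{"xyz":[0,0,3],"rot":[0,0,0]},{"xyz":[0,0,3],"rot":[0,0,0]},{"xyz":[0,0,3.1],"rot":[0,0,0]},{"xyz":[0,0,0],"rot":[0,0,0]},{"xyz":[0,0,0],"rot":[0,0,0]}]' 0
python3 -m pendant '[{"xyz":[0.6,0,0],"rot":[0,0,0]},{"xyz":[0.6,0,0],"rot":[0,0,0]},{"xyz":[0.6,0,0],"rot":[0,0,0]},{"xyz":[0.6,0,0],"rot":[0,0,0]},{"xyz":[0.6,0,0],"rot":[0,0,0]},{"xyz":[0,0,0],"rot":[0,0,0]}]'
python3 -m pendant '[{"xyz":[0.6,0,0],"rot":[0,0,0]},{"xyz":[0.6,0,0],"rot":[0,0,0]},{"xyz":[0.6,0,0],"rot":[0,0,0]},{"xyz":[0.6,0,0],"rot":[0,0,0]},{"xyz":[0,0,0],"rot":[0,0,0]}]'
python3 -m pendant '[{"xyz":[0.6,0,0],"rot":[0,0,0]},{"xyz":[0.6,0,0],"rot":[0,0,0]},{"xyz":[0.6,0,0],"rot":[0,0,0]},{"xyz":[0.6,0,0],"rot":[0,0,0]},{"xyz":[0,0,0],"rot":[0,0,0]}]'
python3 -c "from h import *; togo(np.array([.5436,.1592,.09])+np.array([.989,-.146,0])*-.0704+[0,0,.117])"
```

```text
clock: 22.2
ee_pos: [0.3959, 0.1805, 0.2028]
orientation: [0.997, -0.073, -0.002, 0.001]
force: [0.2, 0.6, 1.0]
width: 0.0005
clock: 22.7
ee_pos: [0.4274, 0.1763, 0.2045]
orientation: [0.997, -0.073, 0.0, -0.0]
force: [0.5, 0.6, -0.4]
width: 0.0005
clock: 23.12
ee_pos: [0.4508, 0.1727, 0.2038]
orientation: [0.997, -0.073, -0.0, 0.0]
force: [-0.5, 0.8, -0.3]
width: 0.0002
clock: 23.53
ee_pos: [0.4745, 0.1693, 0.2039]
orientation: [0.997, -0.073, -0.0, 0.0]
force: [1.2, 0.0, 0.3]
width: 0.0005
tcp [0.4745 0.1693 0.2039] x [ 0.989 -0.146 -0.   ] z [-0. -0. -1.] F [1.17 0.01 0.32] w 0.0005 t 23.5333
togo cm [-0.06 -0.01 -0.31]
```

```bash
python3 -m pendant '[{"xyz":[0.74,0,-0.15],"rot":[0,0,0]},{"xyz":[0.75,0,-0.1],"rot":[0,0,0]},{"xyz":[0.75,0,0],"rot":[0,0,0]},{"xyz":[0.74,0,0.05],"rot":[0,0,0]},{"xyz":[0.73,0,0.15],"rot":[0,0,0]},{"xyz":[0,0,0],"rot":[0,0,0]}]'
python3 -m pendant '[{"xyz":[0.71,0,0.25],"rot":[0,0,0]},{"xyz":[0.68,0,0.32],"rot":[0,0,0]},{"xyz":[0.65,0,0.38],"rot":[0,0,0]},{"xyz":[0.61,0,0.44],"rot":[0,0,0]},{"xyz":[0,0,0],"rot":[0,0,0]}]'
python3 -m pendant '[{"xyz":[0.56,0,0.5],"rot":[0,0,0]},{"xyz":[0.51,0,0.55],"rot":[0,0,0]},{"xyz":[0.45,0,0.6],"rot":[0,0,0]},{"xyz":[0,0,0],"rot":[0,0,0]}]'
python3 -c "from h import *; togo(np.array([.5436,.1592,.09])+np.array([.989,-.146,0])*.02+[0,0,.0575])"
```

```text
clock: 24.03
ee_pos: [0.5115, 0.1637, 0.2039]
orientation: [0.997, -0.073, -0.0, 0.0]
force: [-1.1, -0.9, -0.2]
width: 0.0008
clock: 24.45
ee_pos: [0.5371, 0.1599, 0.1891]
orientation: [0.997, -0.073, -0.001, 0.0]
force: [-0.5, -0.3, -0.4]
width: 0.0007
clock: 24.78
ee_pos: [0.5518, 0.1577, 0.1723]
orientation: [0.997, -0.073, -0.001, 0.0]
force: [1.0, -0.9, -0.1]
width: 0.0001
tcp [0.5518 0.1577 0.1723] x [ 0.989 -0.146 -0.002] z [-0.002 -0.001 -1.   ] F [ 1.04 -0.86 -0.05] w 0.0001 t 24.7833
togo cm [ 1.17 -0.03  2.48]
```

```bash
python3 -m pendant '[{"xyz":[0.35,0,0.5],"rot":[0,0,0]},{"xyz":[0.3,0,0.5],"rot":[0,0,0]},{"xyz":[0,0,0],"rot":[0,0,0]}]'
python3 -m pendant '[{"xyz":[0.2,0,0.4],"rot":[0,0,0]},{"xyz":[0.1,0,0.3],"rot":[0,0,0]},{"xyz":[0,0,0],"rot":[0,0,0]}]'
python3 -m pendant '[{"xyz":[0.1,0,0.3],"rot":[0,0,0]},{"xyz":[0,0,0.2],"rot":[0,0,0]},{"xyz":[0,0,0],"rot":[0,0,0]},{"xyz":[0,0,0],"rot":[0,0,0]}]'
```

```text
clock: 25.03
ee_pos: [0.5581, 0.1569, 0.1629]
orientation: [0.997, -0.073, -0.001, 0.0]
force: [0.1, 0.5, -0.3]
width: 0.0006
clock: 25.28
ee_pos: [0.5609, 0.1566, 0.1566]
orientation: [0.997, -0.073, -0.0, 0.0]
force: [0.8, 1.0, 0.5]
width: 0.0004
clock: 25.62
ee_pos: [0.5618, 0.1565, 0.1521]
orientation: [0.997, -0.073, -0.0, 0.0]
force: [-0.6, 0.0, 0.4]
width: 0.0002
```

```bash
python3 -m pendant '[{"xyz":[0,0,0.2],"rot":[0,0,0]},{"xyz":[0,0,0],"rot":[0,0,0]},{"xyz":[0,0,0],"rot":[0,0,0]}]'
python3 -m pendant '[{"xyz":[0,0,0.2],"rot":[0,0,0]},{"xyz":[0,0,0],"rot":[0,0,0]},{"xyz":[0,0,0],"rot":[0,0,0]}]'
python3 -m pendant '[{"xyz":[0,0,0.1],"rot":[0,0,0]},{"xyz":[0,0,0],"rot":[0,0,0]},{"xyz":[0,0,0],"rot":[0,0,0]}]'
```

```text
clock: 25.87
ee_pos: [0.5618, 0.1565, 0.1502]
orientation: [0.997, -0.073, -0.0, 0.0]
force: [-0.1, -0.6, 0.3]
width: 0.0005
clock: 26.12
ee_pos: [0.5618, 0.1565, 0.1482]
orientation: [0.997, -0.073, -0.0, 0.0]
force: [0.2, -0.2, 0.5]
width: 0.0006
clock: 26.37
ee_pos: [0.5621, 0.1566, 0.148]
orientation: [0.997, -0.073, 0.0, -0.0]
force: [-1.2, 0.4, 2.7]
width: 0.0002
```

```bash
python3 -m pendant '[{"xyz":[0,0,0.2],"rot":[0,0,0]},{"xyz":[0,0,0],"rot":[0,0,0]},{"xyz":[0,0,0],"rot":[0,0,0]},{"xyz":[0,0,0],"rot":[0,0,0]}]'
python3 -m pendant '[{"xyz":[0,0,0.15],"rot":[0,0,0]},{"xyz":[0,0,0],"rot":[0,0,0]},{"xyz":[0,0,0],"rot":[0,0,0]},{"xyz":[0,0,0],"rot":[0,0,0]}]'
```

```text
clock: 26.7
ee_pos: [0.5624, 0.1566, 0.1477]
orientation: [0.997, -0.073, 0.001, -0.0]
force: [-2.3, -0.9, 10.3]
width: 0.0004
clock: 27.03
ee_pos: [0.5627, 0.1567, 0.1476]
orientation: [0.997, -0.073, 0.002, -0.001]
force: [-3.4, -0.7, 13.7]
width: 0.0007
```

```bash
python3 -m pendant '[{"xyz":[0,0,0.1],"rot":[0,0,0]},{"xyz":[0,0,0],"rot":[0,0,0]},{"xyz":[0,0,0],"rot":[0,0,0]},{"xyz":[0,0,0],"rot":[0,0,0]}]'
python3 -m pendant '[{"xyz":[0,0,-0.4],"rot":[0,0,0]},{"xyz":[0,0,-0.4],"rot":[0,0,0]},{"xyz":[0,0,-2],"rot":[0,0,0]},{"xyz":[0,0,-3],"rot":[0,0,0]},{"xyz":[0,0,-3],"rot":[0,0,0]},{"xyz":[0,0,-3],"rot":[0,0,0]},{"xyz":[-2,0,0],"rot":[0,0,0]},{"xyz":[-3,0,0],"rot":[0,0,0]}]'
python3 -m pendant '[{"xyz":[-3.5,0,0],"rot":[0,0,0]},{"xyz":[-3.5,0,0],"rot":[0,0,0]},{"xyz":[-3.5,0,-2],"rot":[0,0,0]},{"xyz":[0,0,0],"rot":[0,0,0]},{"xyz":[0,0,0],"rot":[0,0,0]}]'
python3 - <<'E'
from h import *
pose();c=snap("side","s11");t=snap("top","t11")
cv2.imwrite("pics/crop11.png",np.hstack([cv2.resize(c["image"][190:310,260:360],(400,480),interpolation=cv2.INTER_CUBIC),cv2.resize(t["image"][180:300,150:250],(400,480),interpolation=cv2.INTER_CUBIC)])[:,:,::-1])
t0=load("top0")["image"].astype(int);d=np.abs(t["image"].astype(int)-t0).sum(2)
for n,(a,b,e,f) in dict(spool=(255,295,140,175),meter=(420,470,175,245),driver=(85,135,145,232)).items(): print(n,d[e:f,a:b].max())
E
```

```text
clock: 27.37
ee_pos: [0.5629, 0.1567, 0.1474]
orientation: [0.997, -0.073, 0.003, -0.001]
force: [-3.9, -1.1, 17.2]
width: 0.0004
clock: 28.03
ee_pos: [0.5138, 0.1636, 0.2617]
orientation: [0.997, -0.074, 0.001, -0.0]
force: [-0.3, 0.8, 0.2]
width: 0.0005
clock: 28.45
ee_pos: [0.408, 0.1796, 0.2823]
orientation: [0.997, -0.072, 0.002, -0.001]
force: [0.3, -0.3, -0.6]
width: 0.0005
tcp [0.408  0.1796 0.2823] x [ 0.99  -0.144  0.003] z [ 0.003  0.001 -1.   ] F [ 0.34 -0.29 -0.58] w 0.0005 t 28.45
spool 23
meter 19
driver 18
```

The picture limit is reached, so I'll check the handle angle numerically, using the side image against s10 where the handle was up.

Run:
```python
from h import *
c=load("s11");im=c["image"].astype(int)
H=np.array([.5436,.1592,.090]);u=np.array([.989,-.146,0]);v=np.array([.146,.989,0])
bar=((im.max(2)-im.min(2)<22)&(im.min(2)>70)).astype(int)   # grey vs brown mat
d=(np.abs(im-load("s10")["image"].astype(int)).sum(2)>60)
def P(t,s,o,y=0): return H+u*(-.045+s*np.cos(t)-o*np.sin(t))+v*y+[0,0,.042+s*np.sin(t)+o*np.cos(t)]
for t in (0,.06,.12,.2,.3):
    print(t,"tip",px(c,P(t,.111,.012)).round(1),"s=.085",px(c,P(t,.085,.012)).round(1))
a=px(c,P(0,.111,.012)).astype(int)
print("grey & changed, origin",a[0]-8,a[1]-10)
for r in range(a[1]-10,a[1]+9): print(r,''.join('#' if bar[r,k] and d[r,k] else 'b' if bar[r,k] else 'd' if d[r,k] else '.' for k in range(a[0]-8,a[0]+26)))
```

```text
0 tip [281.4 239.2] s=.085 [293.5 241.8]
0.06 tip [281.8 237.5] s=.085 [294.  240.5]
0.12 tip [282.4 235.8] s=.085 [294.6 239.2]
0.2 tip [283.5 233.7] s=.085 [295.6 237.6]
0.3 tip [285.4 231.1] s=.085 [297.3 235.7]
grey & changed, origin 273 229
229 ..................................
230 ..................................
231 ..................................
232 ..................................
233 ..................................
234 ..................................
235 .............................bbbbb
236 .........d###dd..............bbbbb
237 .........##########d........bbbbbb
238 .........##############d....bbbbbb
239 ........###################b#bbbbb
240 ........d##################b######
241 .........#########################
242 ............d#####################
243 .................d########b#######
244 .....................d############
245 .......................##d########
246 .......................#dd########
247 .......................#dd########
```

```bash
python3 -c "
from h import *
pose(); print(job_done())"
```

```text
tcp [0.409  0.1791 0.28  ] x [ 0.989 -0.146 -0.   ] z [-0.001 -0.    -1.   ] F [-0.68 -1.05  0.55] w 0.0005 t 28.55
the job is handed in; nothing more can be done
None
```

The holder is on the ball mount with its handle pressed down, and I handed the job in at 28.5 s. No verdict came back, and one force reading during the handle swing may have broken a limit.

**What I did:**
- **Handle up:** I swung it up in three goes on the bench, the first by pinching it, the other two by pushing with shut fingers.
- **Seating:** I gripped the block, lowered it over the ball until it stopped, then let go.
- **Locking:** I pushed the handle forward and pressed it down with about 17 N, then moved the arm clear.

**Last checks:**
- **Seat:** the underside stopped at about 90 mm. The first camera estimate put the shoulder at 93–95 mm, so the two differ by 3–5 mm, but the possible range only goes up to 93 mm.
- **Load on the mount:** I estimate a peak of about 25 N with the holder's weight included.
- **Handle:** it stopped firm with the fingertip at 147.4 mm, against 147.5 mm expected for fully down. The side image gives an angle of about 0 to 0.03 rad.
- **Bystanders:** the spool, meter and screwdriver show no change in the top image.
- **Arm:** the reading was about 0 N with the gripper clear.

**What went wrong or is unsure:**
- **Possible limit breach:** in the first, pinched swing the grip was too stiff. It dragged the holder about 68 mm back along the bench, and the wrist read up to 42.5 N. I can't tell whether the gripper's body itself passed its 40 N limit.
- **Second push:** a push on the claw arm rode up on it at about 14 N, with no visible harm.
- **Final picture:** the viewing limit was used up, so I checked the end state only by measuring in the images, not by eye.

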